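# Lift the parts basket out of a deep cleaning jar with a bayonet key

### The job

The cleaned rings are in the small wire basket at the bottom of the tall glass jar. Take the lifting key from its stand, feel for the slot in the basket's brass head and lock the key into it, lift the basket out and stand it upright on the single pale ceramic board on the left, then unlock the key and hang it back in its stand. Press and set down only gently, for the jar is glass; handle the basket with the key alone, never tip it, and leave the other things on the bench where they are.

Things in the scene. Friction and masses are not known exactly. Their poses are not given: they have to be found in the camera images.
- key_grip (a point): Lifting key (179 mm, 140 g), upright in its stand. Point: middle of its dark wooden handle, on the key's axis, 148 mm above the lower tip; z up the key, x along the cross-pin. Handle 16 x 16 mm square, flats facing x and y, 120 to 174 mm above the tip, low brass cap to 179 mm. Under it a steel disc, 42 mm diameter, 116 to 120 mm above the tip, then a round 6 mm shank.
- key_tip (a point): Lower tip of the key (same axes as key_grip). The last 4 mm taper to a 2 mm pilot point. A round cross-pin, 5 mm thick and 25 mm from end to end, goes through the shank along x, its middle 6.5 mm above the tip.
- basket_center (a point): Round wire basket, 170 to 270 g, 54 mm across, standing loose in the jar with 4 mm all round; 43.5 mm high with its brass head. Point: on its axis, 22 mm above its underside; z up. Cage and flat lid are 18 mm high; on the lid stands the head, a round cup 38 mm outer, 29 mm inner diameter, open upward.
- head_rim (a point): Middle of the head's open mouth, 43.5 mm above the basket's underside, with the basket's axes. 8 mm below it lies a plate 4 mm thick with one straight slot, 8 mm wide, right across through the centre. The head swivels stiffly (0.05 N m) and its slot points anywhere within 0.55 rad either way of the basket's x: this is not reported and must be felt for, or seen.
- head_floor (a point): Middle of the lid inside the head, 25.5 mm below head_rim. The cross-pin passes the slot only if parallel to it (within 0.1 rad); the key, pressed lightly (2 to 5 N) and turned, then drops 13.5 mm till its tip stands here. Lock: turn CLOCKWISE seen from above 1.15 rad to a stop, then lift: the pin rises 4.5 mm into a notch. Unlock: tip down on the lid again, turn back 1.15 rad, draw up.
- jar: Tall clear glass jar in a round black foot 100 mm across, fixed. Origin: centre of the underside, z up. Glass 68 mm outer, 62 mm inner diameter, rim 135 mm above the origin, inner floor, on which the basket stands, 13 mm above it. The glass must never bear more than 20 N in all, the basket's weight of about 2 N included.
- key_stand: Stand of the key, fixed: an upright aluminium tube on a round dark foot 90 mm across. Origin: centre of the underside, z up. Tube 44 mm outer, 32 mm inner diameter, rim 130 mm above the origin. The key hangs in it with its steel disc resting on the rim: key_tip is then 14 mm and key_grip 162 mm above the origin.
- drying_board: Pale scorched ceramic board, lying flat on the bench by itself, fixed, 112 (x) x 148 (y) x 20 mm. Origin: centre of the underside, z up; its top is 20 mm above that. The basket has to stand on it with its whole underside.
- bottle_mid (a point): Amber dropper bottle, 30 mm diameter, 103 mm high, a bystander; this point is 50 mm above its underside.
- flux_mid (a point): White glass flux jar with a stirring stick, 55 x 67 x 89 mm, a bystander; this point is 40 mm above its underside.
- tin_mid (a point): Small tin with a red lid, 42 mm diameter, 24 mm high, a bystander; this point is at its centre.
- tape_mid (a point): Roll of masking tape, 72 mm diameter, 13 mm high, a bystander; this point is at its centre.
Not all that is in view belongs to the job. Of the things like the part that bears key_grip, leave any that is pink or turquoise; of the rest the smaller one is meant.

How it is judged:
On the way, in this order (a step that is already met when the one before it is completed fails the run):
1. the basket hangs on the key, clear above the rim of the jar (height (world z) of basket_center above 0.162 m and contact force between key and basket above 0.5 N and contact force between the fingers and key above 1 N), for 0.2 s.
2. the basket stands upright on the ceramic board (x of basket_center in the frame of drying_board between -0.034 and 0.034 m and y of basket_center in the frame of drying_board between -0.052 and 0.052 m and z of basket_center in the frame of drying_board between 0.036 and 0.046 m and angle between basket's own z axis and vertical below 0.1 rad and contact force between basket and drying_board above 0.5 N), for 0.2 s.
At the end, for the whole second after the job is handed in: Basket upright and at rest, its whole underside on the single ceramic board (axis within 34 mm of the board's middle along x, 52 mm along y); key out of it, upright and at rest in its stand, disc on the rim (axis within 8 mm, height within 5 mm) (all of step 2 and linear speed of each of basket, key below 0.02 m/s and contact force between key and basket below 0.1 N and horizontal distance between key_grip and key_stand below 0.008 m and z of key_grip in the frame of key_stand between 0.157 and 0.167 m and angle between key_grip's own z axis and vertical below 0.1 rad); the robot touches nothing.
It fails at once if the glass jar is loaded with more than 20 N (contact force between jar and anything else above 20 N).
It fails at once if the basket is set down on the board or pressed on it with more than 25 N (contact force between drying_board and basket above 25 N).
It fails at once if the basket is tipped by more than 0.5 rad (angle between basket's own z axis and vertical above 0.5 rad).
It fails at once if the fingers touch the basket (contact force between the fingers and basket above 0.5 N).
It fails at once if a bystander is moved by more than 30 mm (distance of any of bottle_mid, flux_mid, tin_mid, tape_mid from where it was at the start of the episode above 0.03 m).
It also fails if it takes over 72 s, if anything falls off the work surface, if the arm or the gripper's body presses on something with over 40 N, if the wrist force passes 120 N, or if a joint passes its speed limit or range.

### The arm

A 7-joint arm with a two-finger parallel gripper is mounted at the origin on a cart in front of the work surface, level with it; the furniture and walls round the work are solid. World frame = base frame: x ahead of the robot, y to its left, z up, the work surface at z = 0. Lengths are in m, angles in rad, forces in N, time in s.
With the tool pointing down it reaches from about 0.425 to 0.95 m from the base axis. Payload 4.7 kg.
Tool frame: the origin (TCP) lies between the finger pads; the fingertips stand 19 mm ahead of it and the grasp point (between the pads) is the TCP (tip_extent is the distance from the TCP to the fingertips, in m); z points along the fingers, y is the direction in which the jaws open and shut (so a half turn about z gives the same grasp; the last joint's range is limited). The gripper opens to 87 mm and grips with 3 to 60 N. Pads are 19 mm wide; open, the fingers measure 117 mm over their backs; the gripper's body (75 mm by 190 mm) begins 51 mm behind the grasp point.
Start: joints at [-1.188, 0.469, -0.049, 1.532, 0.024, 1.141, -0.082], TCP at [0.27, 0.619, 0.242] pointing down, gripper open.
Joint ranges: [-2.59, 2.59], [-0.33, 1.99], [-1.39, 1.29], [0.1, 2.45], [-1.04, 4.18], [0.21, 1.99], [-2.66, 2.66]. Speed limits (rad/s): [2.57, 2.57, 3.14, 3.14, 3.14, 3.14, 3.14].

### API

Orientations are given as a unit quaternion [w, x, y, z].
In Python, from plant import * gives the robot as it stands.
- The arm moves only by the tool move_arm, never from a script. Its argument "commands" is a list of rows, each a list of 2 entries, a list of its own where there are three numbers: the shift along the tool's x, y, z in cm, then the turn, a rotation vector about the tool's x, y, z in rad. In form: [[[x, y, z], [ax, ay, az]], ...]. A call has 1 to 20 rows; each row shifts and turns the pose as measured when the row begins, along the tool's axes as they then stand; what a row does not reach is not made up. A row lasts 1/10 s, in which the tool goes at most 50 mm and 8.59 degrees, less where a joint would pass 70% of its speed; a pose out of reach is approached as far as the arm can. A call with a gripper value outside its range is refused whole. "claw" is the finger opening in cm, from 0 to 8.7, set as the call begins (left out, the last holds). The fingers move at their own pace and stop on an object; the grip force is fixed at half the most. Time passes only in rows, so rows that do not move let the fingers close. It gives the time, the measured TCP pose, the force and the opening at its end, in the units of the state.
- state(): the state, without advancing time (a new reading comes with each control period).
- snapshot(name): name is "scene" or "top"; returns a dict with "image" (480x640x3 uint8, blue, green, red), "range_z" (480x640 float32, m along the optical axis (not along the pixel's ray), 0 where there is no reading), "fx", "fy", "cx", "cy" (pixels), "k1" (the pictures are not rectified: a ray, as slopes to the right and down, at radius r is drawn at 1 + k1 r^2 times it, then the intrinsics apply), "extrinsics" (4x4, takes a point from world to camera coordinates). Camera axes: x right, y down, z forward; pixel columns grow to the right and rows downward; lengths in m; the calibration is good to about 2 mm. A picture is of the moment at which its call begins.
- sign_off(): hands the job in, once; it reports no verdict.
The state is a dict: "clock": time; "qpos": joint angles; "joint_vel": joint speeds; "tau": joint torques, N m; "eef_pos": TCP position; "ee_rot": TCP orientation; "wrist_force": force on the tool from outside, world axes, zero at the start; "moment": the same for the moment, N m; "grip_width": finger opening in m.
Only numpy, scipy, OpenCV 4.12 (cv2) and the standard library are available. Lean on these libraries where they do the work, as an engineer would, in place of code of your own. Each camera call takes 0.05 s, during which the arm holds its last target. There are 200 camera calls.

## Working session

There is one attempt and no reset: what is moved stays moved. The work goes in short steps, Python scripts to look and compute and a tool call to move; the robot and the scene stay as the last step left them, time stands still between calls to the robot, and variables do not carry over. Pictures are saved under pics/ and viewed, about 8 in all and at most 12, crops included, and the job is handed in when it is done.

Besides the shell and the picture viewer there is one more tool, called after ">>>" as name(argument=value, ...) on one line, values as JSON. move_arm: Moves the arm, as the interface text tells. Its arguments: {"type":"object","properties":{"commands":{"type":"array"},"claw":{"type":"number"}},"required":["commands"]}

```bash
mkdir -p pics; ls; cat > h.py <<'E'
from plant import *
import numpy as np, cv2
from scipy.spatial.transform import Rotation as R
def load(n):
    d=snapshot(n); np.savez('last_%s.npz'%n,**{k:np.asarray(v) for k,v in d.items()}); return d
def old(n): return {k:(v if v.ndim else v.item()) for k,v in np.load('last_%s.npz'%n).items()}
def ray(d,u,v):
    K=np.array([[d['fx'],0,d['cx']],[0,d['fy'],d['cy']],[0,0,1.]])
    p=cv2.undistortPoints(np.array([[[u,v]]],float),K,np.array([d['k1'],0,0,0.]),None,None) [0,0]
    E=np.asarray(d['extrinsics']);Rm=E[:3,:3];o=-Rm.T@E[:3,3]
    return o,Rm.T@np.array([p[0],p[1],1.])
def onz(d,u,v,z):
    o,r=ray(d,u,v); return o+r*(z-o[2])/r[2]
def pt(d,u,v):
    o,r=ray(d,u,v); return o+r*float(d['range_z'][int(v),int(u)])
def proj(d,p):
    E=np.asarray(d['extrinsics']);c=E[:3,:3]@np.asarray(p)+E[:3,3];s=c[:2]/c[2];s=s*(1+d['k1']*(s@s))
    return s[0]*d['fx']+d['cx'],s[1]*d['fy']+d['cy']
E
python3 - <<'E'
from h import *
for n in('scene','top'):
    d=load(n); cv2.imwrite(f'pics/{n}0.png',d['image']); print(n,{k:d[k] for k in('fx','fy','cx','cy','k1')}); print(ray(d,320,240))
print(state())
E
```

```text
pics
scene {'fx': 526.2284973126266, 'fy': 526.2284973126266, 'cx': 312.5691121343742, 'cy': 238.77091871766817, 'k1': -0.14791424427610234}
(array([-0.47176589, -0.54372721,  0.76964279]), array([ 0.75825489,  0.43811769, -0.48301892]))
top {'fx': 559.9178711146207, 'fy': 559.9178711146207, 'cx': 315.1752037616487, 'cy': 240.96772302255025, 'k1': -0.09126617801672408}
(array([0.26105814, 0.063606  , 1.42923099]), array([ 0.21480391, -0.01120514, -0.97663246]))
{'clock': 0.1, 'qpos': array([-1.18789239,  0.46938452, -0.04859566,  1.5335669 ,  0.02412482,
        1.14102457, -0.08230198]), 'joint_vel': array([-0.00033558, -0.00195152,  0.00015471, -0.00347389, -0.00072341,
        0.00054458, -0.00033536]), 'tau': array([ 5.21682177e-04, -5.09168279e+01, -8.11710139e-02, -2.36830062e+01,
       -6.14532572e-02,  3.44645313e-02,  6.75153706e-05]), 'eef_pos': array([0.26996625, 0.6181058 , 0.24059156]), 'ee_rot': array([-1.41585604e-04,  2.04431543e-01,  9.78880451e-01, -8.87198386e-04]), 'wrist_force': array([ 0.03922973, -0.79646599,  0.34705529]), 'moment': array([0.01622278, 0.04885283, 0.03033853]), 'grip_width': 0.0872499782280687}
```

View pics/scene0.png

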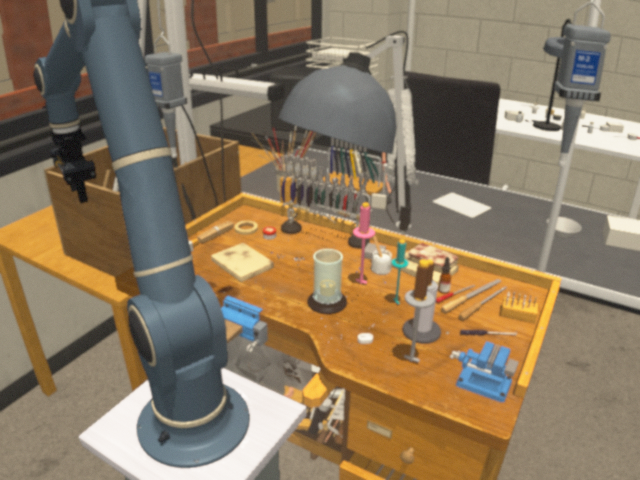

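View pics/top0.png

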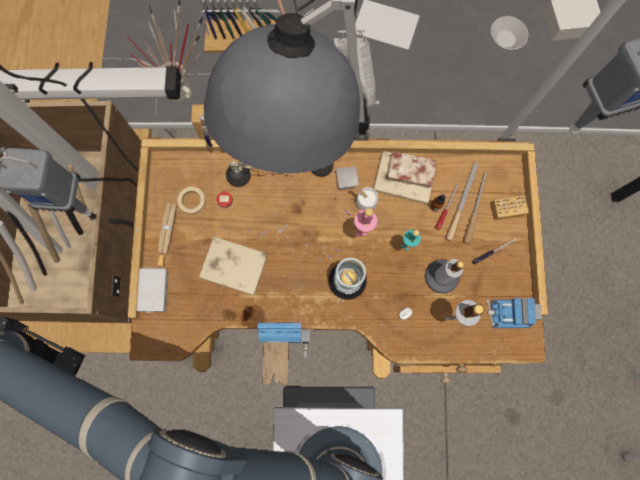

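The scene view shows the jar near (328,285), the single board near (241,260), a pink and a turquoise key at (365,220) and (400,250), and two dark-handled keys near (425,275). The top view shows the jar at (350,278), the board at (233,265), and the dark keys at (453,268) and (472,312). I'll enlarge the key area.

```bash
python3 - <<'E'
from h import *
a=old('scene')['image'][240:375,370:490]; b=old('top')['image'][220:340,330:500]
A=cv2.resize(a,None,fx=4.4,fy=4.4,interpolation=2)[:,:]
A=cv2.resize(a,(356,400),interpolation=2);B=cv2.resize(b,(440,311),interpolation=2)
c=np.zeros((400,796,3),np.uint8);c[:,:356]=A;c[:311,356:]=B;cv2.imwrite('pics/c1.png',c)
d=old('top');s=old('scene')
for u,v in[(453,266),(445,275),(478,310),(468,313),(350,278),(233,265),(412,237),(366,214)]: print('top',u,v,pt(d,u,v).round(3))
for u,v in[(428,262),(422,275),(413,300),(425,320),(413,358)]: print('sc',u,v,pt(s,u,v).round(3))
E
```

```text
top 453 266 [ 0.481 -0.259  0.159]
top 445 275 [ 0.468 -0.252  0.107]
top 478 310 [ 0.371 -0.286  0.251]
top 468 313 [ 0.368 -0.273  0.216]
top 350 278 [ 0.47  -0.028  0.035]
top 233 265 [0.503 0.269 0.024]
top 412 237 [ 0.55  -0.167  0.153]
top 366 214 [ 0.585 -0.052  0.228]
sc 428 262 [ 0.374 -0.294  0.251]
sc 422 275 [ 0.36  -0.29   0.228]
sc 413 300 [ 0.358 -0.278  0.166]
sc 425 320 [ 0.464 -0.278  0.046]
sc 413 358 [ 0.372 -0.29   0.009]
```

View pics/c1.png

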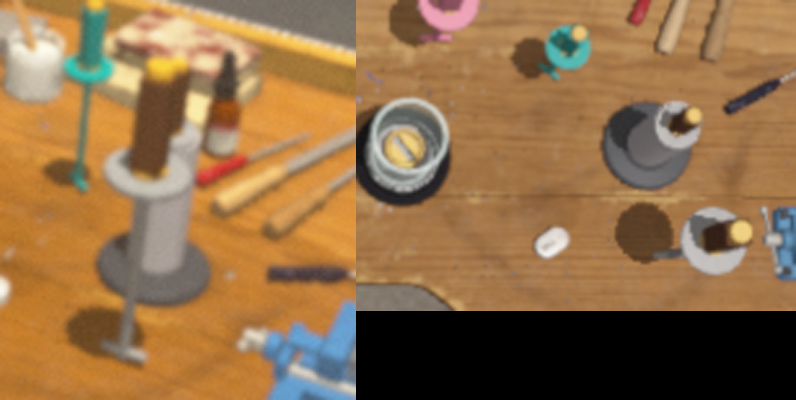

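Key that is meant: the smaller one in the tube (cap at about (455,265) in the top view, height ≈0.19 m as required). The taller one at (472,312) stands free (0.25 m), so I leave it. The slot shows as a pale line in the brass head. Next I measure more precisely.

```bash
python3 - <<'E'
from h import *
d=old('top'); im=d['image']
Z=d['range_z']; vv,uu=np.nonzero(Z>0)
K=np.array([[d['fx'],0,d['cx']],[0,d['fy'],d['cy']],[0,0,1.]])
n=cv2.undistortPoints(np.stack([uu,vv],1).astype(float)[:,None],K,np.array([d['k1'],0,0,0.]))[:,0]
E=d['extrinsics'];c=np.c_[n,np.ones(len(n))]*Z[vv,uu][:,None];P=(c-E[:3,3])@E[:3,:3]
M=np.full(Z.shape+(3,),np.nan);M[vv,uu]=P;np.save('M.npy',M)
def circ(p):
    A=np.c_[2*p[:,:2],np.ones(len(p))];s=np.linalg.lstsq(A,(p[:,:2]**2).sum(1),rcond=None)[0];return s[:2],np.sqrt(s[2]+s[:2]@s[:2])
def near(x,y,r,z0,z1): return P[(np.hypot(P[:,0]-x,P[:,1]-y)<r)&(P[:,2]>z0)&(P[:,2]<z1)]
p=near(.478,-.26,.05,.18,.21);print('cap',len(p),p.mean(0),p.std(0))
p=near(.478,-.26,.05,.12,.145);print('disc',len(p),p.mean(0),cv2.minEnclosingCircle(p[:,:2].astype(np.float32)))
p=near(.47,-.255,.07,.004,.03);print('standfoot',len(p),p[:,2].mean(),cv2.minEnclosingCircle(p[:,:2].astype(np.float32)))
p=near(.47,-.028,.07,.005,.035);print('jarfoot',len(p),np.median(p[:,2]),cv2.minEnclosingCircle(p[:,:2].astype(np.float32)))
p=near(.47,-.028,.06,.04,.2);print('jar hi',np.histogram(p[:,2],10) if len(p) else 0)
p=near(.50,.27,.12,.012,.03);r=cv2.minAreaRect(p[:,:2].astype(np.float32)*1000);print('board',len(p),np.median(p[:,2]),r)
# brass head mask by colour
hsv=cv2.cvtColor(im,cv2.COLOR_BGR2HSV); sub=im[255:300,328:375]; cv2.imwrite('pics/jar.png',cv2.resize(sub,None,fx=12,fy=12,interpolation=2))
sub=im[248:300,420:475]; cv2.imwrite('pics/k.png',cv2.resize(sub,None,fx=10,fy=10,interpolation=2))
q=M[im[:,:,0]>=0] if 0 else None
# lamp and tall things
for z in(.15,.25,.35,.45):
    q=P[(P[:,2]>z)&(P[:,2]<z+.1)&(P[:,0]>.2)&(P[:,0]<.95)&(abs(P[:,1])<.6)]
    print(z,len(q),q.min(0).round(2) if len(q) else'',q.max(0).round(2) if len(q) else'')
j=np.concatenate([cv2.resize(im[255:300,328:375],(564,540),interpolation=2)[:,:],],1)
E
```

```text
cap 55 [ 0.47951362 -0.2661554   0.18960326] [0.00454131 0.00449788 0.00435581]
disc 187 [ 0.47957527 -0.26223601  0.13327549] ((0.48259270191192627, -0.26678696274757385), 0.022442800924181938)
standfoot 687 0.010373224755520204 ((0.46985137462615967, -0.2551919221878052), 0.06927316635847092)
jarfoot 634 0.014202220295285204 ((0.4698367714881897, -0.028144897893071175), 0.06996429711580276)
jar hi (array([ 93, 132,  31,  39,  28,  40,  39,  39,  42, 148]), array([0.0402446 , 0.05039684, 0.06054909, 0.07070133, 0.08085357,
       0.09100582, 0.10115806, 0.11131031, 0.12146255, 0.1316148 ,
       0.14176704]))
board 2515 0.02018855154002147 ((528.7916259765625, 262.7131042480469), (150.52159118652344, 161.8351593017578), 72.7938232421875)
0.15 4860 [ 0.34 -0.48  0.15] [0.9  0.6  0.25]
0.25 1817 [ 0.23 -0.48  0.25] [0.89 0.6  0.35]
0.35 13379 [ 0.26 -0.48  0.35] [0.93 0.6  0.45]
0.45 16836 [ 0.28 -0.52  0.45] [0.91 0.6  0.55]
```

View pics/jar.png

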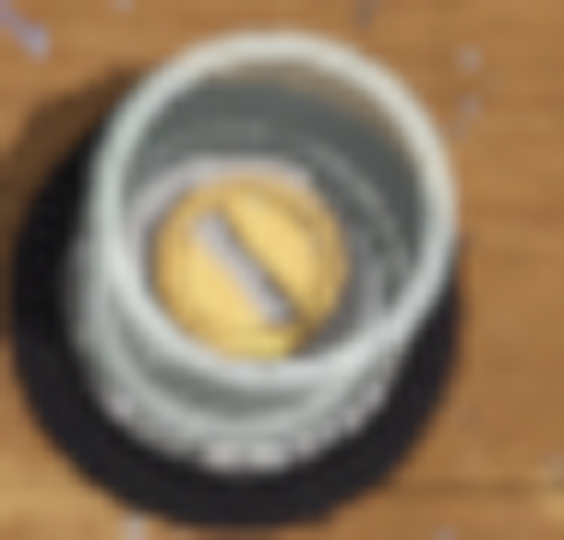

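View pics/k.png

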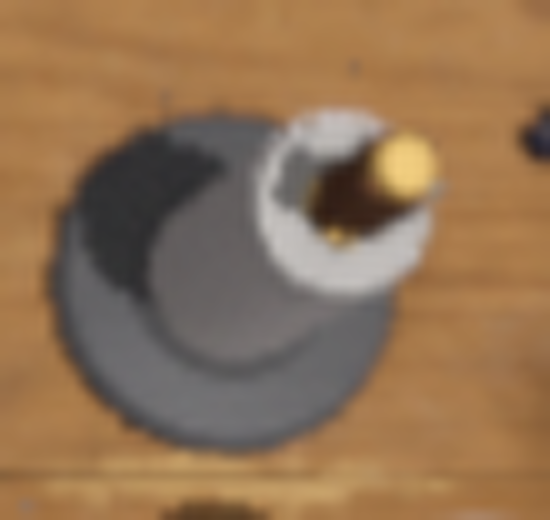

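Jar crop: head centre is at crop (252,265), which is image (349,277). The slot runs from about (208,215) to (285,315) in the crop. Key crop: cap at (407,165), which is image (460.6,264.5); disc centre about (454.5,268.3); stand foot centre about (442,276).

```bash
python3 - <<'E'
from h import *
d=old('top'); s=old('scene'); im=d['image']; M=np.load('M.npy')
f=lambda x,y,k,u0,v0:((x+.5)/k-.5+u0,(y+.5)/k-.5+v0)
g=lambda x,y:f(x,y,12,328,255); k=lambda x,y:f(x,y,10,420,248)
print('cap',onz(d,*k(407,165),.193)); print('disc',onz(d,*k(345,203),.134)); print('foot',onz(d,*k(220,282),.008))
print('jar rim',onz(d,*g(277,207),.135)); print('jar foot',onz(d,*g(238,305),.01)); print('head',onz(d,*g(252,265),.0485))
for a,b in(((202,225),(272,318)),((220,208),(296,308))):
    A=onz(d,*g(*a),.0485);B=onz(d,*g(*b),.0485);print('slot',A[:2],B[:2],np.arctan2(*(A-B)[1::-1]))
# board: height + not wood-coloured connected comp
hsv=cv2.cvtColor(im,cv2.COLOR_BGR2HSV)
print('board hsv',hsv[265,233],'wood',hsv[265,290])
m=((abs(M[:,:,2]-.02)<.008)).astype(np.uint8); m=cv2.morphologyEx(m,cv2.MORPH_OPEN,np.ones((3,3)))
_,l,st,_=cv2.connectedComponentsWithStats(m); i=l[265,233]; print(st[i])
p=M[l==i][:,:2].astype(np.float32)*1000; print('board',cv2.minAreaRect(p),p.mean(0))
# lamp lowest pts & tall objects within workspace
for z0,z1 in((.22,.3),(.3,.4),(.4,.6)):
    q=(M[:,:,2]>z0)&(M[:,:,2]<z1)&(M[:,:,0]<.75)&(M[:,:,0]>.3)&(abs(M[:,:,1])<.45)
    H,xe,ye=np.histogram2d(M[q][:,0],M[q][:,1],bins=[9,9],range=[[.3,.75],[-.45,.45]]);print(z0);print(H.astype(int))
E
```

```text
cap [ 0.47981356 -0.2673686   0.193     ]
disc [ 0.48107312 -0.26791595  0.134     ]
foot [ 0.48165655 -0.26664145  0.008     ]
jar rim [ 0.47009753 -0.02327761  0.135     ]
jar foot [ 0.46908913 -0.02321865  0.01      ]
head [ 0.4718459  -0.02381368  0.0485    ]
slot [ 0.48017678 -0.01345663] [ 0.46077193 -0.0279049 ] 0.6400166883613065
slot [ 0.48377825 -0.017217  ] [ 0.462896   -0.03289939] 0.6441351664764516
board hsv [ 19  59 212] wood [ 16 145 169]
[ 200  238   68   56 2486]
board ((505.41363525390625, 269.95257568359375), (150.52159118652344, 112.88855743408203), 72.7938232421875) [504.34067 268.8076 ]
0.22
[[  0   0   0   0   0   0   0   0   0]
 [  0 145   0   0   0   0   0   0   0]
 [  0   0   0   0   0   0   0   0   0]
 [  0   0   0   0   0   0   0   0   0]
 [  0   0   0   0   0   0   0   0   0]
 [  0   0   0  67  11   0   0   0   0]
 [  0   0   0   0   0   0   0   0   0]
 [  0   0   0   0   0   0   0   0   0]
 [  0   0   0   0   0   0   0   0   0]]
0.3
[[  0   0   0   0   0   0   0   0   0]
 [  0   0   0   0   0   0   0   0   0]
 [  0   0   0   0   0   0   0   0   0]
 [  0   0   0   0   0   0   0   0   0]
 [  0   0   0   0   0   0   0   0   0]
 [  0   0   0   0   0   0   0   0   0]
 [  0   0   0   0  15 501 194   0   0]
 [  0   0   0   0 456  59 176  55   0]
 [  0   0   0   0 264   0   0 164   0]]
0.4
[[   0    0    0    0    0    0    0    0    0]
 [   0    0    0    0    0    0    0    0    0]
 [   0    0    0    0    0    0    0    0    0]
 [   0    0    0    0    0    0    0    0    0]
 [   0    0    0    0    0    0    0    0    0]
 [   0    0    0    0    0    0    0    0    0]
 [   0    0    0    0    0  333  134    0    0]
 [ 286    0    0    0  350 1917 1454    3    0]
 [ 703    0    0    0  872 1684 1554  212    0]]
```

Cap, disc and foot agree within 2 mm: key axis at (0.480,-0.267). The jar is at (0.470,-0.023), the head at (0.471,-0.023), and the slot yaw is 0.64 rad. The board is at (0.505,0.270), 150x113 mm as specified. Now the handle's yaw, and a planning helper.

```bash
cat >> h.py <<'E'
def rows(p,yaw=None,step=4.5,tilt=True):
    """print suggested rows (tool axes, cm / rad) to TCP p with jaw (tool y) at world angle yaw, tool down"""
    s=state(); q=s['ee_rot']; A=R.from_quat([q[1],q[2],q[3],q[0]]); p0=s['eef_pos']
    y=A.as_matrix()[:,1]; a=np.arctan2(y[1],y[0]); yaw=a if yaw is None else yaw
    T=R.from_matrix(np.array([[np.sin(yaw),np.cos(yaw),0],[-np.cos(yaw),np.sin(yaw),0],[0,0,-1.]]))
    rv=(A.inv()*T).as_rotvec(); dp=A.inv().apply(np.asarray(p)-p0)*100
    print('now',p0.round(4),'jaw',a.round(3),'q',s['qpos'].round(2),'F',s['wrist_force'].round(2),'t',s['clock'],'w',round(s['grip_width'],4))
    print('total shift cm',dp.round(2),'turn',rv.round(3),'min rows',int(np.ceil(max(np.linalg.norm(dp)/step,np.linalg.norm(rv)/.14))))
E
python3 - <<'E'
from h import *
d=old('top')
k=lambda x,y:((x+.5)/10-.5+420,(y+.5)/10-.5+248)
A=onz(d,*k(312,190),.134);B=onz(d,*k(343,240),.134);print(A,B,B-A,np.arctan2(*(B-A)[1::-1]))
rows([.45,.30,.33]); rows([.46,-.20,.33],1.159)
E
```

```text
[ 0.48414191 -0.26017052  0.134     ] [ 0.47223436 -0.26704875  0.134     ] [-0.01190755 -0.00687823  0.        ] -2.617779573923986Traceback (most recent call last):
  File "<stdin>", line 5, in <module>
  File "h.py", line 23, in rows
    T=R.from_matrix(np.array([[np.sin(yaw),np.cos(yaw),0],[-np.cos(yaw),np.sin(yaw),0],[0,0,-1.]]))
  File "scipy/spatial/transform/_rotation.pyx", line 1143, in scipy.spatial.transform._rotation.Rotation.from_matrix
ValueError: Non-positive determinant (left-handed or null coordinate frame) in rotation matrix 0: [[ 0.91641539  0.40022847  0.        ]
 [-0.40022847  0.91641539  0.        ]
 [ 0.          0.         -1.        ]].
```

```bash
python3 - <<'E'
from h import *
# handle pixels from depth (z .14-.186) near key axis
M=np.load('M.npy');q=(np.hypot(M[:,:,0]-.48,M[:,:,1]+.267)<.02)&(M[:,:,2]>.14)&(M[:,:,2]<.186)
P=M[q];print(len(P));print((P[np.argsort(P[:,2])]*1000).round(0)[::max(1,len(P)//30)])
E
```

```text
59
[[ 477. -259.  141.]
 [ 472. -273.  141.]
 [ 468. -254.  141.]
 [ 472. -268.  142.]
 [ 479. -258.  143.]
 [ 472. -270.  144.]
 [ 474. -262.  145.]
 [ 476. -259.  148.]
 [ 478. -259.  148.]
 [ 485. -260.  148.]
 [ 483. -260.  149.]
 [ 474. -264.  149.]
 [ 480. -259.  150.]
 [ 473. -265.  152.]
 [ 473. -267.  153.]
 [ 487. -261.  155.]
 [ 475. -262.  155.]
 [ 484. -260.  157.]
 [ 474. -264.  158.]
 [ 474. -266.  159.]
 [ 476. -259.  159.]
 [ 472. -268.  159.]
 [ 479. -259.  159.]
 [ 474. -259.  159.]
 [ 481. -259.  159.]
 [ 472. -270.  160.]
 [ 472. -273.  160.]
 [ 488. -261.  163.]
 [ 485. -261.  163.]
 [ 482. -260.  166.]
 [ 480. -260.  167.]
 [ 473. -268.  169.]
 [ 475. -259.  169.]
 [ 475. -261.  169.]
 [ 472. -266.  169.]
 [ 477. -259.  169.]
 [ 488. -261.  171.]
 [ 472. -270.  172.]
 [ 484. -261.  172.]
 [ 474. -262.  173.]
 [ 485. -260.  175.]
 [ 471. -271.  175.]
 [ 481. -260.  176.]
 [ 488. -262.  176.]
 [ 474. -269.  176.]
 [ 475. -259.  178.]
 [ 473. -266.  179.]
 [ 478. -259.  180.]
 [ 473. -269.  181.]
 [ 475. -263.  181.]
 [ 473. -263.  181.]
 [ 489. -263.  183.]
 [ 477. -260.  183.]
 [ 473. -274.  183.]
 [ 475. -260.  183.]
 [ 484. -260.  184.]
 [ 481. -260.  185.]
 [ 479. -260.  185.]
 [ 472. -271.  186.]]
```

```bash
sed -i 's/np.array(\[\[np.sin(yaw),np.cos(yaw),0\],\[-np.cos(yaw),np.sin(yaw),0\]/np.array([[-np.sin(yaw),np.cos(yaw),0],[np.cos(yaw),np.sin(yaw),0]/' h.py; python3 - <<'E'
from h import *
rows([.45,.30,.33],1.32)
E
```

```text
now [0.27   0.6181 0.2406] jaw 1.159 q [-1.19  0.47 -0.05  1.53  0.02  1.14 -0.08] F [ 0.04 -0.8   0.35] t 0.1 w 0.0872
total shift cm [-29.23 -21.96  -8.9 ] turn [-0.002 -0.    -0.161] min rows 9
```

>>> move_arm(commands=[[[-3.2,-2.4,-1],[0,0,0]],[[-3.2,-2.4,-1],[0,0,0]],[[-3.2,-2.4,-1],[0,0,0]],[[-3.2,-2.4,-1],[0,0,0]],[[-3.2,-2.4,-1],[0,0,0]],[[-3.2,-2.4,-1],[0,0,0]],[[-3.2,-2.4,-1],[0,0,0]],[[-3.2,-2.4,-1],[0,0,0]],[[-3.2,-2.4,-1],[0,0,0]],[[0,0,0],[0,0,-0.08]],[[0,0,0],[0,0,-0.08]]], claw=5)

```text
clock: 1.2
eef_pos: [0.4526, 0.2906, 0.3283]
ee_rot: [-0.003, 0.122, 0.992, -0.006]
wrist_force: [-0.4, 0.7, -0.0]
grip_width: 0.0498
```

```bash
python3 - <<'E'
from h import *
rows([.48,-.10,.32],1.32);rows([.481,-.268,.27],1.32)
E
```

```text
now [0.4526 0.2906 0.3283] jaw 1.325 q [-0.72  0.18  0.08  1.74 -0.01  1.24  0.69] F [-0.43  0.69 -0.03] t 1.2 w 0.0498
total shift cm [-12.16 -37.21   1.22] turn [-0.012 -0.004  0.005] min rows 9
now [0.4526 0.2906 0.3283] jaw 1.325 q [-0.72  0.18  0.08  1.74 -0.01  1.24  0.69] F [-0.43  0.69 -0.03] t 1.2 w 0.0498
total shift cm [-16.36 -53.43   6.39] turn [-0.012 -0.004  0.005] min rows 13
```

>>> move_arm(commands=[[[-1.3,-4.1,0],[0,0,0]],[[-1.3,-4.1,0],[0,0,0]],[[-1.3,-4.1,0],[0,0,0]],[[-1.3,-4.1,0],[0,0,0]],[[-1.3,-4.1,0],[0,0,0]],[[-1.3,-4.1,0],[0,0,0]],[[-1.3,-4.1,0],[0,0,0]],[[-1.3,-4.1,0],[0,0,0]],[[-1.3,-4.1,0],[0,0,0]],[[-1.3,-4.1,0],[0,0,0]],[[-1.3,-4.1,0],[0,0,0]],[[-1.3,-4.1,0],[0,0,0]],[[-1.2,-4.1,1],[0,0,0]],[[0,0,0],[0,0,0]],[[0,0,0],[0,0,0]]])

```text
clock: 2.7
eef_pos: [0.4847, -0.2889, 0.3186]
ee_rot: [-0.006, 0.12, 0.993, -0.006]
wrist_force: [0.6, 0.4, 0.1]
grip_width: 0.0501
```

```bash
python3 - <<'E'
from h import *
rows([.481,-.268,.24],1.32);rows([.481,-.268,.17],1.32)
E
```

```text
now [ 0.4847 -0.2889  0.3186] jaw 1.33 q [ 0.01  0.25  0.55  1.72 -0.12  1.22  1.92] F [0.61 0.35 0.15] t 2.7 w 0.0501
total shift cm [0.78 2.05 7.84] turn [-0.014 -0.01   0.01 ] min rows 2
now [ 0.4847 -0.2889  0.3186] jaw 1.33 q [ 0.01  0.25  0.55  1.72 -0.12  1.22  1.92] F [0.61 0.35 0.15] t 2.7 w 0.0501
total shift cm [ 0.71  2.14 14.84] turn [-0.014 -0.01   0.01 ] min rows 4
```

>>> move_arm(commands=[[[0.8,2.0,2.5],[-0.014,-0.01,0.01]],[[0,0,2.5],[0,0,0]],[[0,0,2.5],[0,0,0]],[[0,0,0],[0,0,0]]])

```text
clock: 3.1
eef_pos: [0.4821, -0.2626, 0.2415]
ee_rot: [0.001, 0.123, 0.992, 0.002]
wrist_force: [-0.4, 0.4, 0.1]
grip_width: 0.0501
```

```bash
python3 - <<'E'
from h import *
rows([.481,-.268,.168],1.32)
E
```

```text
now [ 0.4821 -0.2626  0.2415] jaw 1.325 q [-0.    0.28  0.53  1.86 -0.17  1.04  1.91] F [-0.39  0.41  0.12] t 3.1 w 0.0501
total shift cm [-0.02 -0.58  7.35] turn [0.003 0.001 0.005] min rows 2
```

>>> move_arm(commands=[[[0,-0.3,1.8],[0,0,0]],[[0,-0.3,1.8],[0,0,0]],[[0,0,1.8],[0,0,0]],[[0,0,1.8],[0,0,0]],[[0,0,0],[0,0,0]]])

```text
clock: 3.6
eef_pos: [0.4858, -0.264, 0.1734]
ee_rot: [0.005, 0.118, 0.993, 0.002]
wrist_force: [-0.4, -0.6, 0.9]
grip_width: 0.0503
```

```bash
python3 - <<'E'
from h import *
rows([.481,-.268,.168],1.32)
E
```

```text
now [ 0.4858 -0.264   0.1734] jaw 1.334 q [ 0.03  0.36  0.5   1.93 -0.23  0.9   1.98] F [-0.42 -0.57  0.9 ] t 3.6 w 0.0503
total shift cm [ 0.37 -0.5   0.53] turn [0.005 0.009 0.014] min rows 1
```

>>> move_arm(commands=[[[0.4,-0.5,0.5],[0.005,0.009,0.014]],[[0,0,0],[0,0,0]],[[0,0,0],[0,0,0]]])

```text
clock: 3.9
eef_pos: [0.4827, -0.2681, 0.1716]
ee_rot: [0.002, 0.125, 0.992, -0.0]
wrist_force: [-0.2, -0.1, -0.3]
grip_width: 0.0504
```

```bash
python3 - <<'E'
from h import *
rows([.481,-.268,.168],1.32)
E
```

```text
now [ 0.4827 -0.2681  0.1716] jaw 1.321 q [ 0.03  0.37  0.5   1.93 -0.23  0.9   1.97] F [-0.24 -0.09 -0.27] t 3.9 w 0.0504
total shift cm [ 0.16 -0.03  0.36] turn [-0.     0.004  0.001] min rows 1
```

Good. Now I close gently on the handle, then check the width.

>>> move_arm(commands=[[[0.1,0,0.3],[0,0,0]],[[0,0,0],[0,0,0]],[[0,0,0],[0,0,0]],[[0,0,0],[0,0,0]],[[0,0,0],[0,0,0]],[[0,0,0],[0,0,0]]], claw=0.8)

```text
clock: 4.5
eef_pos: [0.4825, -0.2682, 0.1703]
ee_rot: [0.004, 0.125, 0.992, -0.0]
wrist_force: [-0.9, 0.2, 0.1]
grip_width: 0.0156
```

```bash
python3 - <<'E'
from h import *
rows([.481,-.268,.35],1.32)
E
```

```text
now [ 0.4825 -0.2682  0.1703] jaw 1.321 q [ 0.04  0.37  0.5   1.93 -0.23  0.89  1.97] F [-0.88  0.23  0.06] t 4.5 w 0.0156
total shift cm [  0.02  -0.02 -17.97] turn [-0.     0.008  0.001] min rows 4
```

>>> move_arm(commands=[[[0,0,-1.5],[0,0,0]],[[0,0,-2],[0,0,0]],[[0,0,-2],[0,0,0]],[[0,0,-2],[0,0,0]],[[0,0,-2],[0,0,0]],[[0,0,-2],[0,0,0]],[[0,0,-2],[0,0,0]],[[0,0,-2],[0,0,0]],[[0,0,-2],[0,0,0]],[[0,0,0],[0,0,0]],[[0,0,0],[0,0,0]]])

```text
clock: 5.6
eef_pos: [0.4782, -0.2664, 0.3464]
ee_rot: [-0.002, 0.125, 0.992, 0.001]
wrist_force: [-0.3, 0.3, -1.7]
grip_width: 0.0157
```

```bash
python3 - <<'E'
from h import *
rows([.471,-.023,.365],1.32)
s=state();tip=s['eef_pos']-[0,0,.1563]
o=[]
for n in('scene','top'):
    d=load(n);u,v=map(int,proj(d,tip));print(n,u,v)
    a=d['image'][v-35:v+35,u-45:u+45]; o.append(cv2.resize(a,(396,308),interpolation=2))
cv2.imwrite('pics/tip.png',np.hstack(o))
E
```

```text
now [ 0.4782 -0.2664  0.3464] jaw 1.32 q [-0.03  0.19  0.55  1.72 -0.1   1.27  1.86] F [-0.27  0.3  -1.69] t 5.6 w 0.0157
total shift cm [ 6.74 23.4  -1.8 ] turn [ 0.001 -0.005  0.   ] min rows 6
scene 429 261
top 459 264
```

View pics/tip.png

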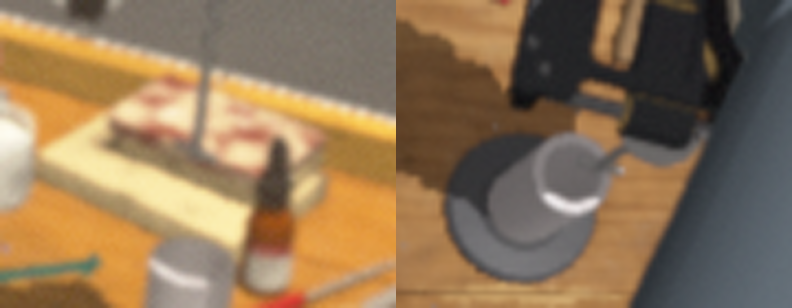

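The scene view shows the pin foreshortened at crop (178–213,150), so it is ambiguous from here. At jaw yaw 0.64 above the jar the two cases differ clearly, so I go there and look again.

>>> move_arm(commands=[[[1.1,3.9,-0.3],[0,0,0]],[[1.1,3.9,-0.3],[0,0,0]],[[1.1,3.9,-0.3],[0,0,0]],[[1.1,3.9,-0.3],[0,0,0]],[[1.1,3.9,-0.3],[0,0,0]],[[1.1,3.9,-0.3],[0,0,0]],[[0,0,0],[0,0,0.12]],[[0,0,0],[0,0,0.12]],[[0,0,0],[0,0,0.12]],[[0,0,0],[0,0,0.12]],[[0,0,0],[0,0,0.12]],[[0,0,0],[0,0,0.08]],[[0,0,0],[0,0,0]],[[0,0,0],[0,0,0]]])

```text
clock: 7.1
eef_pos: [0.4646, -0.0122, 0.3468]
ee_rot: [-0.016, 0.46, 0.888, -0.009]
wrist_force: [0.1, 0.8, -1.1]
grip_width: 0.0158
```

```bash
python3 - <<'E'
from h import *
rows([.471,-.023,.365],.642)
s=state();tip=s['eef_pos']-[0,0,.1563]
d=load('scene');u,v=map(int,proj(d,tip));print(u,v)
a=d['image'][v-30:v+15,u-30:u+30]; cv2.imwrite('pics/tip2.png',cv2.resize(a,(600,450),interpolation=2))
# depth of pin pixels
c=tip+[0,0,.0065]
for ang in(.642,.642+np.pi/2):
    e=np.array([np.cos(ang),np.sin(ang),0])*.0125
    print(ang,[((np.array(proj(d,c+k*e))-[u-30,v-30])*10).round(0) for k in(1,-1)])
E
```

```text
now [ 0.4646 -0.0122  0.3468] jaw 0.615 q [-0.4   0.04  0.35  1.85 -0.02  1.28  0.57] F [ 0.05  0.84 -1.09] t 7.1 w 0.0158
total shift cm [-1.22 -0.16 -1.84] turn [-0.031 -0.02  -0.027] min rows 1
323 234
0.642 [array([300., 255.]), array([313., 306.])]
2.2127963267948965 [array([253., 283.]), array([360., 278.])]
```

View pics/tip2.png

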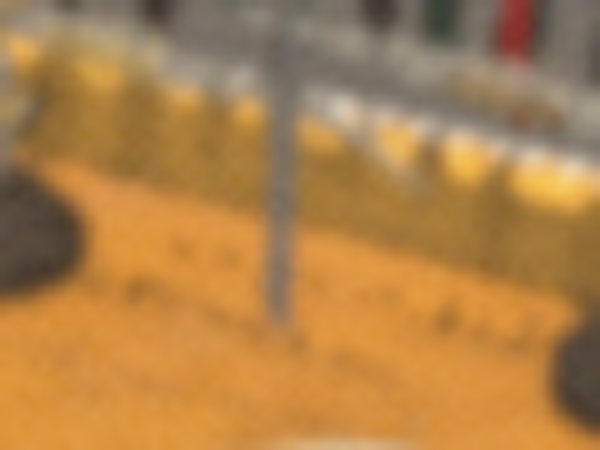

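No crossbar shows across the shank (crop (280,325) is the tip), so the pin lies along the view and is therefore parallel to the jaw axis (tool y). Next: correct the tilt and yaw, then descend into the jar.

>>> move_arm(commands=[[[-1.2,-0.1,0],[-0.03,-0.02,-0.027]],[[0,0,2],[0,0,0]],[[0,0,2],[0,0,0]],[[0,0,2],[0,0,0]],[[0,0,2],[0,0,0]],[[0,0,0],[0,0,0]],[[0,0,0],[0,0,0]]])

```text
clock: 7.85
eef_pos: [0.4711, -0.0232, 0.2637]
ee_rot: [0.001, 0.444, 0.896, 0.0]
wrist_force: [0.8, -1.2, -1.2]
grip_width: 0.0158
```

```bash
python3 - <<'E'
from h import *
rows([.471,-.023,.22],.642)
E
```

```text
now [ 0.4711 -0.0232  0.2637] jaw 0.65 q [-0.37  0.11  0.36  1.99 -0.04  1.05  0.66] F [ 0.76 -1.18 -1.18] t 7.85 w 0.0158
total shift cm [0.03 0.   4.37] turn [0.001 0.001 0.008] min rows 1
```

>>> move_arm(commands=[[[0,0,1.2],[0,0,0.008]],[[0,0,1.2],[0,0,0]],[[0,0,1.2],[0,0,0]],[[0,0,0.8],[0,0,0]],[[0,0,0],[0,0,0]],[[0,0,0],[0,0,0]]])

```text
clock: 8.45
eef_pos: [0.4726, -0.0231, 0.2179]
ee_rot: [0.002, 0.448, 0.894, 0.001]
wrist_force: [0.0, -0.8, -1.3]
grip_width: 0.0158
```

```bash
python3 - <<'E'
from h import *
rows([.471,-.023,.21],.642)
E
```

```text
now [ 0.4726 -0.0231  0.2179] jaw 0.643 q [-0.36  0.16  0.36  2.04 -0.07  0.94  0.68] F [ 0.02 -0.85 -1.29] t 8.45 w 0.0158
total shift cm [ 0.11 -0.12  0.79] turn [0.004 0.003 0.001] min rows 1
```

>>> move_arm(commands=[[[0.1,-0.1,0.3],[0.004,0.003,0]],[[0,0,0.3],[0,0,0]],[[0,0,0.3],[0,0,0]],[[0,0,0],[0,0,0]]])

```text
clock: 8.85
eef_pos: [0.4718, -0.0228, 0.2091]
ee_rot: [0.0, 0.447, 0.894, 0.0]
wrist_force: [0.3, -0.1, -1.4]
grip_width: 0.0158
```

```bash
python3 - <<'E'
from h import *
rows([.471,-.023,.2],.642)
E
```

```text
now [ 0.4718 -0.0228  0.2091] jaw 0.643 q [-0.36  0.17  0.36  2.05 -0.08  0.93  0.69] F [ 0.29 -0.12 -1.45] t 8.85 w 0.0158
total shift cm [ 0.04 -0.08  0.91] turn [0.001 0.    0.001] min rows 1
```

Tip is at ≈0.053, inside the mouth with no contact yet. I continue in small steps.

>>> move_arm(commands=[[[0,-0.1,0.25],[0,0,0]],[[0,0,0.25],[0,0,0]],[[0,0,0.25],[0,0,0]],[[0,0,0],[0,0,0]]])

```text
clock: 9.25
eef_pos: [0.4717, -0.0238, 0.2014]
ee_rot: [0.001, 0.447, 0.894, 0.001]
wrist_force: [0.5, 0.5, -1.2]
grip_width: 0.016
```

>>> move_arm(commands=[[[0,0,0.25],[0,0,0]],[[0,0,0.25],[0,0,0]]])

```text
clock: 9.45
eef_pos: [0.4724, -0.024, 0.1966]
ee_rot: [0.002, 0.448, 0.894, 0.001]
wrist_force: [0.0, -0.3, -1.6]
grip_width: 0.0159
```

```bash
python3 - <<'E'
from h import *
rows([.471,-.023,.187],.642)
E
```

```text
now [ 0.4724 -0.024   0.1966] jaw 0.643 q [-0.35  0.19  0.36  2.07 -0.08  0.89  0.7 ] F [ 0.05 -0.28 -1.63] t 9.45 w 0.0159
total shift cm [ 0.17 -0.05  0.96] turn [0.004 0.003 0.001] min rows 1
```

No contact, and the tip is already below the resting-on-plate height (0.0445), so the pin is passing the slot.

>>> move_arm(commands=[[[0.1,0,0.25],[0,0,0]],[[0,0,0.25],[0,0,0]],[[0,0,0.2],[0,0,0]]])

```text
clock: 9.75
eef_pos: [0.4723, -0.0236, 0.1892]
ee_rot: [0.003, 0.448, 0.894, 0.001]
wrist_force: [-0.2, -1.4, -1.2]
grip_width: 0.016
```

>>> move_arm(commands=[[[0,0,0.2],[0,0,0]],[[0,0,0],[0,0,0]]])

```text
clock: 9.95
eef_pos: [0.4723, -0.0235, 0.1869]
ee_rot: [0.003, 0.448, 0.894, 0.001]
wrist_force: [0.3, -0.4, 0.4]
grip_width: 0.0156
```

```bash
python3 - <<'E'
from h import *
rows([.471,-.023,.187],.642)
E
```

```text
now [ 0.4723 -0.0235  0.1869] jaw 0.643 q [-0.35  0.2   0.36  2.08 -0.09  0.87  0.7 ] F [ 0.27 -0.43  0.39] t 9.95 w 0.0156
total shift cm [ 0.12 -0.08 -0.01] turn [0.004 0.004 0.001] min rows 1
```

Tip on the lid (about 2 N). Locking: clockwise, which is positive about tool z.

>>> move_arm(commands=[[[0.1,-0.1,-0.1],[0.004,0.003,0.1]],[[0,0,0],[0,0,0.12]],[[0,0,0],[0,0,0.12]],[[0,0,0],[0,0,0.12]],[[0,0,0],[0,0,0]]])

```text
clock: 10.45
eef_pos: [0.47, -0.0236, 0.1873]
ee_rot: [-0.0, 0.646, 0.763, -0.001]
wrist_force: [1.1, -1.0, 0.3]
grip_width: 0.016
```

```bash
python3 - <<'E'
from h import *
rows([.471,-.023,.187],-.508);print(state()['moment'])
E
```

```text
now [ 0.47   -0.0236  0.1873] jaw 0.165 q [-0.41  0.2   0.43  2.08 -0.11  0.88  0.24] F [ 1.12 -0.98  0.32] t 10.45 w 0.016
total shift cm [0.05 0.11 0.02] turn [-0.001  0.001  0.673] min rows 5
[-0.34385762 -0.18779592 -0.09724607]
```

>>> move_arm(commands=[[[0,0,0],[0,0,0.12]],[[0,0.1,0],[0,0,0.12]],[[0,0,0],[0,0,0.12]],[[0,0,0],[0,0,0.12]],[[0,0,0],[0,0,0]]])

```text
clock: 10.95
eef_pos: [0.4695, -0.0233, 0.187]
ee_rot: [-0.001, 0.81, 0.586, -0.002]
wrist_force: [-0.1, -1.3, 0.0]
grip_width: 0.0158
```

```bash
python3 - <<'E'
from h import *
rows([.471,-.023,.187],-.508);print(state()['moment'])
E
```

```text
now [ 0.4695 -0.0233  0.187 ] jaw -0.319 q [-0.48  0.21  0.51  2.09 -0.13  0.88 -0.21] F [-0.07 -1.35  0.02] t 10.95 w 0.0158
total shift cm [ 0.08  0.13 -0.  ] turn [-0.005  0.002  0.189] min rows 2
[-0.34779359 -0.01808603 -0.03755252]
```

>>> move_arm(commands=[[[0,0,0],[0,0,0.1]],[[0,0.1,0],[0,0,0.1]],[[0,0,0],[0,0,0.05]],[[0,0,0],[0,0,0]]])

```text
clock: 11.35
eef_pos: [0.4689, -0.0234, 0.1869]
ee_rot: [-0.002, 0.875, 0.485, -0.004]
wrist_force: [1.0, -1.0, 0.8]
grip_width: 0.0153
```

```bash
python3 - <<'E'
from h import *
rows([.471,-.023,.187],-.508);print(state()['moment'])
E
```

```text
now [ 0.4689 -0.0234  0.1869] jaw -0.559 q [-0.51  0.21  0.55  2.09 -0.14  0.89 -0.44] F [ 0.95 -1.04  0.76] t 11.35 w 0.0153
total shift cm [ 0.14  0.15 -0.01] turn [-0.008  0.004 -0.051] min rows 1
[-0.39288573  0.1077405  -0.01783801]
```

>>> move_arm(commands=[[[0.1,0.1,-0.2],[-0.008,0.004,0]],[[0,0,-0.3],[0,0,0]],[[0,0,-0.3],[0,0,0]],[[0,0,-0.4],[0,0,0]],[[0,0,0],[0,0,0]],[[0,0,0],[0,0,0]]])

```text
clock: 11.95
eef_pos: [0.4688, -0.0223, 0.1986]
ee_rot: [-0.001, 0.872, 0.489, -0.001]
wrist_force: [0.8, -0.2, -3.0]
grip_width: 0.016
```

```bash
python3 - <<'E'
from h import *
rows([.471,-.023,.20],-.56);print(state()['moment'])
E
```

```text
now [ 0.4688 -0.0223  0.1986] jaw -0.549 q [-0.52  0.19  0.55  2.08 -0.13  0.91 -0.45] F [ 0.79 -0.16 -2.99] t 11.95 w 0.016
total shift cm [ 0.05  0.23 -0.14] turn [-0.002  0.001  0.011] min rows 1
[-0.10521738  0.06857233  0.00940176]
```

Basket weight felt (≈1.7 N more). Lift in stages, keeping centred.

>>> move_arm(commands=[[[0,0.1,-0.8],[0,0,0]],[[0,0,-1],[0,0,0]],[[0,0,-1],[0,0,0]],[[0,0,-1],[0,0,0]],[[0,0,0],[0,0,0]]])

```text
clock: 12.45
eef_pos: [0.4701, -0.0229, 0.2404]
ee_rot: [-0.001, 0.872, 0.489, -0.001]
wrist_force: [1.3, -0.2, -3.9]
grip_width: 0.0158
```

```bash
python3 - <<'E'
from h import *
rows([.471,-.023,.345],-.56)
E
```

```text
now [ 0.4701 -0.0229  0.2404] jaw -0.55 q [-0.54  0.14  0.56  2.03 -0.09  1.   -0.49] F [ 1.34 -0.22 -3.95] t 12.45 w 0.0158
total shift cm [  0.04   0.06 -10.46] turn [-0.002  0.     0.01 ] min rows 3
```

>>> move_arm(commands=[[[0,0,-1.2],[0,0,0]],[[0,0,-1.2],[0,0,0]],[[0,0,-1.2],[0,0,0]],[[0,0,-1.2],[0,0,0]],[[0,0,0],[0,0,0]]])

```text
clock: 12.95
eef_pos: [0.4702, -0.0231, 0.2934]
ee_rot: [-0.001, 0.872, 0.489, 0.0]
wrist_force: [-0.8, 0.6, -3.2]
grip_width: 0.016
```

>>> move_arm(commands=[[[0,0,-1.2],[0,0,0]],[[0,0,-1.2],[0,0,0]],[[0,0,-1.2],[0,0,0]],[[0,0,-1.2],[0,0,0]],[[0,0,-1.2],[0,0,0]],[[0,0,0],[0,0,0]],[[0,0,0],[0,0,0]],[[0,0,0],[0,0,0]]])

```text
clock: 13.75
eef_pos: [0.4699, -0.0233, 0.3589]
ee_rot: [-0.001, 0.873, 0.489, 0.0]
wrist_force: [-0.2, -0.5, -3.7]
grip_width: 0.0159
```

```bash
python3 - <<'E'
from h import *
rows([.505,.27,.36],-.56)
d=load('scene');cv2.imwrite('pics/lift.png',cv2.resize(d['image'][130:330,200:440],(720,600),interpolation=2))
E
```

```text
now [ 0.4699 -0.0233  0.3589] jaw -0.55 q [-0.58  0.02  0.55  1.85 -0.01  1.27 -0.57] F [-0.23 -0.49 -3.71] t 13.75 w 0.0159
total shift cm [ 26.84 -12.34  -0.07] turn [-0.001 -0.001  0.01 ] min rows 7
```

View pics/lift.png

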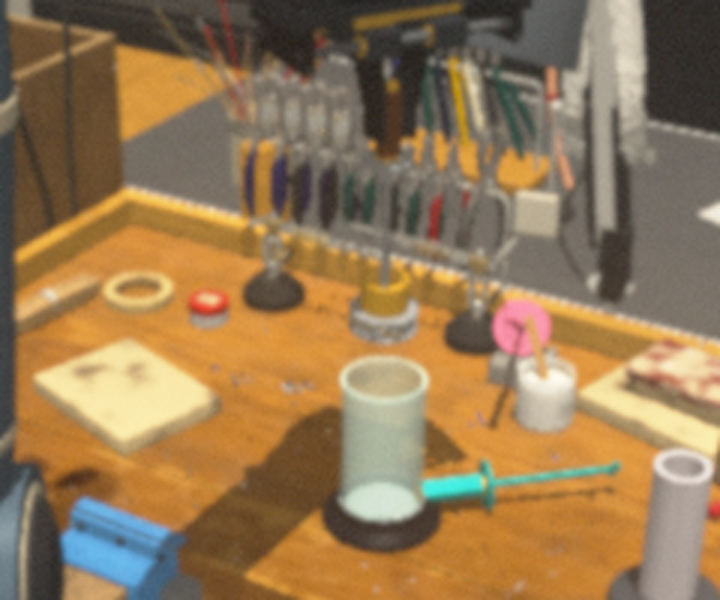

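The basket hangs upright on the key, clear above the jar rim (crop (385,310)). However, the turquoise key, which was upright, now lies by the jar at (520,480), and the pink one leans. The flux jar and the other bystanders are in place. I check the lamp's clearance, the stand surroundings and where the bystanders are.

```bash
python3 - <<'E'
from h import *
M=np.load('M.npy')
q=(M[:,:,2]>.26)&(M[:,:,2]<.6)&(M[:,:,0]<.75)&(M[:,:,0]>.4)&(M[:,:,1]>-.2)&(M[:,:,1]<.42)
P=M[q]
for y in np.arange(-.1,.4,.05):
    p=P[(P[:,1]>=y)&(P[:,1]<y+.05)]
    if len(p): print(round(y,2),'minx',p[:,0].min().round(3),'minz',p[:,2].min().round(3))
d=old('scene');cv2.imwrite('pics/st.png',cv2.resize(d['image'][225:385,340:500],(600,600),interpolation=2))
rows([.495,.265,.36],-.56)
E
```

```text
-0.05 minx 0.688 minz 0.312
0.0 minx 0.645 minz 0.34
0.05 minx 0.627 minz 0.364
0.1 minx 0.625 minz 0.374
0.15 minx 0.628 minz 0.379
0.2 minx 0.645 minz 0.378
0.25 minx 0.678 minz 0.359
now [ 0.4698 -0.0232  0.3587] jaw -0.55 q [-0.58  0.02  0.55  1.85 -0.01  1.27 -0.57] F [-0.79 -0.29 -3.79] t 13.8 w 0.0156
total shift cm [ 25.89 -12.91  -0.1 ] turn [-0.002 -0.001  0.01 ] min rows 7
```

View pics/st.png

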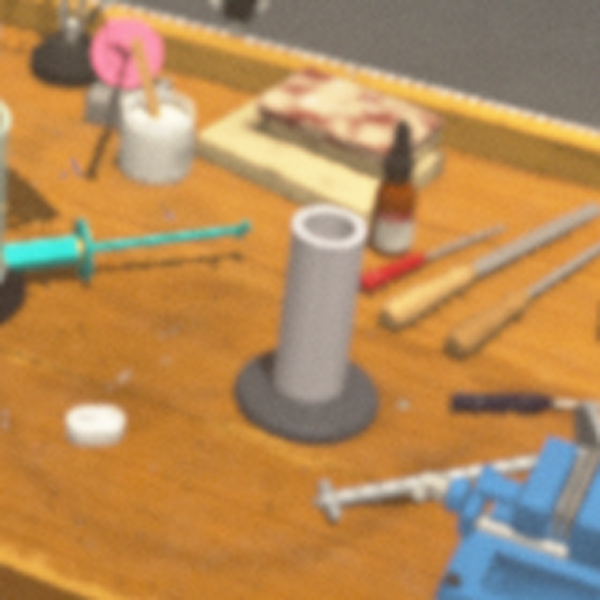

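All three look-alike keys have toppled (they only balanced on their tips); they lie clear of the stand and the path. Carry to the board, at x 0.495 for lamp clearance.

>>> move_arm(commands=[[[1.5,-0.8,0],[0,0,0]],[[2.5,-1.2,0],[0,0,0]],[[2.5,-1.2,0],[0,0,0]],[[2.5,-1.2,0],[0,0,0]],[[2.5,-1.2,0],[0,0,0]],[[2.5,-1.2,0],[0,0,0]],[[2.5,-1.2,0],[0,0,0]],[[2.5,-1.2,0],[0,0,0]],[[2.5,-1.2,0],[0,0,0]],[[2.2,-1.2,0],[0,0,0]],[[1,-0.5,0],[0,0,0]],[[0,0,0],[0,0,0]],[[0,0,0],[0,0,0]]])

```text
clock: 15.1
eef_pos: [0.4941, 0.2576, 0.3483]
ee_rot: [-0.0, 0.874, 0.486, -0.01]
wrist_force: [0.1, -0.6, -3.9]
grip_width: 0.0157
```

```bash
python3 - <<'E'
from h import *
rows([.497,.267,.30],-.56); rows([.497,.267,.22],-.56)
E
```

```text
now [0.4941 0.2576 0.3483] jaw -0.555 q [-0.85  0.21  0.35  1.67 -0.07  1.29 -1.03] F [ 0.1  -0.62 -3.94] t 15.1 w 0.0157
total shift cm [ 1.03 -0.2   4.82] turn [-0.01   0.017  0.005] min rows 2
now [0.4941 0.2576 0.3483] jaw -0.555 q [-0.85  0.21  0.35  1.67 -0.07  1.29 -1.03] F [ 0.1  -0.62 -3.94] t 15.1 w 0.0157
total shift cm [ 1.17 -0.12 12.82] turn [-0.01   0.017  0.005] min rows 3
```

>>> move_arm(commands=[[[1.0,-0.2,1],[-0.01,0.017,0.005]],[[0,0,2],[0,0,0]],[[0,0,2],[0,0,0]],[[0,0,2],[0,0,0]],[[0,0,2],[0,0,0]],[[0,0,2],[0,0,0]],[[0,0,1.5],[0,0,0]],[[0,0,0],[0,0,0]],[[0,0,0],[0,0,0]]])

```text
clock: 16.0
eef_pos: [0.5013, 0.2493, 0.222]
ee_rot: [0.003, 0.88, 0.474, 0.001]
wrist_force: [0.4, 0.3, -3.6]
grip_width: 0.0161
```

```bash
python3 - <<'E'
from h import *
rows([.497,.267,.20],-.56)
E
```

```text
now [0.5013 0.2493 0.222 ] jaw -0.583 q [-0.82  0.3   0.34  1.85 -0.11  1.   -1.01] F [ 0.44  0.26 -3.62] t 16.0 w 0.0161
total shift cm [ 1.25 -1.34  2.19] turn [ 0.006  0.001 -0.023] min rows 1
```

>>> move_arm(commands=[[[0.6,-0.6,0.3],[0.006,0,-0.02]],[[0.6,-0.6,0.3],[0,0,0]],[[0,0,0.4],[0,0,0]],[[0,0,0.2],[0,0,0]],[[0,0,0],[0,0,0]]])

```text
clock: 16.5
eef_pos: [0.499, 0.2678, 0.2123]
ee_rot: [-0.0, 0.875, 0.484, 0.002]
wrist_force: [0.6, -0.4, -3.0]
grip_width: 0.0158
```

```bash
python3 - <<'E'
from h import *
rows([.497,.267,.1985],-.56)
E
```

```text
now [0.499  0.2678 0.2123] jaw -0.561 q [-0.83  0.32  0.33  1.85 -0.13  0.98 -1.01] F [ 0.59 -0.43 -2.95] t 16.5 w 0.0158
total shift cm [-0.18 -0.12  1.38] turn [ 0.001 -0.004 -0.001] min rows 1
```

>>> move_arm(commands=[[[0,0,0.3],[0,0,0]],[[0,0,0.3],[0,0,0]],[[0,0,0.25],[0,0,0]],[[0,0,0.2],[0,0,0]],[[0,0,0],[0,0,0]]])

```text
clock: 17.0
eef_pos: [0.4991, 0.2674, 0.2009]
ee_rot: [-0.0, 0.875, 0.483, 0.002]
wrist_force: [-0.1, -0.6, -3.8]
grip_width: 0.0158
```

```bash
python3 - <<'E'
from h import *
rows([.497,.267,.194],-.56)
E
```

```text
now [0.4991 0.2674 0.2009] jaw -0.562 q [-0.83  0.34  0.33  1.86 -0.13  0.96 -1.  ] F [-0.09 -0.59 -3.79] t 17.0 w 0.0158
total shift cm [-0.15 -0.16  0.69] turn [ 0.001 -0.004 -0.002] min rows 1
```

>>> move_arm(commands=[[[0,0,0.2],[0,0,0]],[[0,0,0.2],[0,0,0]],[[0,0,0.15],[0,0,0]],[[0,0,0],[0,0,0]]])

```text
clock: 17.4
eef_pos: [0.5003, 0.2679, 0.1962]
ee_rot: [-0.0, 0.875, 0.483, 0.004]
wrist_force: [-0.3, -0.8, -1.1]
grip_width: 0.0155
```

>>> move_arm(commands=[[[0,0,0.15],[0,0,0]],[[0,0,0],[0,0,0]]])

```text
clock: 17.6
eef_pos: [0.5005, 0.2679, 0.195]
ee_rot: [-0.0, 0.875, 0.483, 0.004]
wrist_force: [-0.8, -0.3, -1.8]
grip_width: 0.0158
```

```bash
python3 - <<'E'
from h import *
rows([.497,.267,.194],-.56);print(state()['moment'])
E
```

```text
now [0.5005 0.2679 0.195 ] jaw -0.562 q [-0.82  0.34  0.33  1.87 -0.13  0.95 -1.  ] F [-0.76 -0.31 -1.81] t 17.6 w 0.0158
total shift cm [-0.26 -0.25  0.09] turn [ 0.003 -0.007 -0.002] min rows 1
[-0.09966568  0.22777532 -0.02340412]
```

>>> move_arm(commands=[[[0,0,0.12],[0.003,-0.007,0]],[[0,0,0],[0,0,0]]])

```text
clock: 17.8
eef_pos: [0.5008, 0.2681, 0.1941]
ee_rot: [-0.0, 0.875, 0.483, 0.0]
wrist_force: [-0.9, 0.3, -0.1]
grip_width: 0.0158
```

>>> move_arm(commands=[[[0,0,0.1],[0,0,0]],[[0,0,0],[0,0,0]]])

```text
clock: 18.0
eef_pos: [0.5011, 0.2682, 0.1938]
ee_rot: [-0.0, 0.875, 0.483, 0.001]
wrist_force: [-1.4, -0.2, 0.7]
grip_width: 0.0157
```

Tip on lid, basket stands. Unlock: turn back counter-clockwise.

>>> move_arm(commands=[[[0,0,-0.06],[0,0,-0.1]],[[0,0,0],[0,0,-0.12]],[[0,0,0],[0,0,-0.12]],[[0,0,0],[0,0,-0.12]],[[0,0,0],[0,0,-0.12]],[[0,0,0],[0,0,0]]])

```text
clock: 18.6
eef_pos: [0.502, 0.2681, 0.1941]
ee_rot: [0.001, 0.693, 0.721, 0.001]
wrist_force: [-0.4, -0.2, -0.5]
grip_width: 0.016
```

```bash
python3 - <<'E'
from h import *
rows([.501,.268,.194],.61);print(state()['moment'])
E
```

```text
now [0.502  0.2681 0.1941] jaw 0.04 q [-0.72  0.34  0.2   1.86 -0.08  0.95 -0.45] F [-0.35 -0.25 -0.48] t 18.6 w 0.016
total shift cm [-0.01 -0.1   0.01] turn [ 0.003  0.    -0.57 ] min rows 5
[-0.13833465  0.04941259 -0.05637675]
```

>>> move_arm(commands=[[[0,-0.1,0],[0,0,-0.12]],[[0,0,0],[0,0,-0.12]],[[0,0,0],[0,0,-0.12]],[[0,0,0],[0,0,-0.12]],[[0,0,0],[0,0,-0.08]],[[0,0,0],[0,0,0]]])

```text
clock: 19.2
eef_pos: [0.5024, 0.2684, 0.1941]
ee_rot: [0.003, 0.464, 0.886, 0.003]
wrist_force: [0.2, 0.4, -0.5]
grip_width: 0.0159
```

```bash
python3 - <<'E'
from h import *
rows([.501,.268,.194],.61);print(state()['moment'])
E
```

```text
now [0.5024 0.2684 0.1941] jaw 0.605 q [-0.63  0.34  0.09  1.85 -0.03  0.94  0.07] F [ 0.19  0.39 -0.46] t 19.2 w 0.0159
total shift cm [ 0.05 -0.14  0.01] turn [ 0.007  0.002 -0.005] min rows 1
[-0.02650849 -0.01171172 -0.00197244]
```

>>> move_arm(commands=[[[0,-0.1,-0.2],[0.007,0.002,0]],[[0,0,-0.3],[0,0,0]],[[0,0,-0.3],[0,0,0]],[[0,0,0],[0,0,0]]])

```text
clock: 19.6
eef_pos: [0.5016, 0.2676, 0.2022]
ee_rot: [-0.0, 0.468, 0.884, -0.001]
wrist_force: [0.3, 0.4, -1.5]
grip_width: 0.0157
```

>>> move_arm(commands=[[[0,0,-0.3],[0,0,0]],[[0,0,-0.3],[0,0,0]],[[0,0,0],[0,0,0]],[[0,0,0],[0,0,0]]])

```text
clock: 20.0
eef_pos: [0.5014, 0.2677, 0.2089]
ee_rot: [-0.0, 0.468, 0.884, -0.0]
wrist_force: [0.5, -0.2, -1.9]
grip_width: 0.0157
```

>>> move_arm(commands=[[[0,0,-0.4],[0,0,0]],[[0,0,-0.5],[0,0,0]],[[0,0,-0.5],[0,0,0]],[[0,0,-1],[0,0,0]],[[0,0,0],[0,0,0]],[[0,0,0],[0,0,0]]])

```text
clock: 20.6
eef_pos: [0.5012, 0.2678, 0.2355]
ee_rot: [-0.0, 0.468, 0.884, -0.0]
wrist_force: [-0.6, 0.4, -1.1]
grip_width: 0.0157
```

```bash
python3 - <<'E'
from h import *
rows([.497,.267,.35],.61)
d=load('scene');u,v=map(int,proj(d,[.5,.268,.05]));cv2.imwrite('pics/bk.png',cv2.resize(d['image'][v-60:v+40,u-60:u+60],(720,600),interpolation=2))
E
```

```text
now [0.5012 0.2678 0.2355] jaw 0.596 q [-0.64  0.3   0.09  1.8  -0.03  1.04  0.06] F [-0.57  0.41 -1.08] t 20.6 w 0.0157
total shift cm [  0.17  -0.4  -11.45] turn [-0.001  0.    -0.014] min rows 3
```

View pics/bk.png

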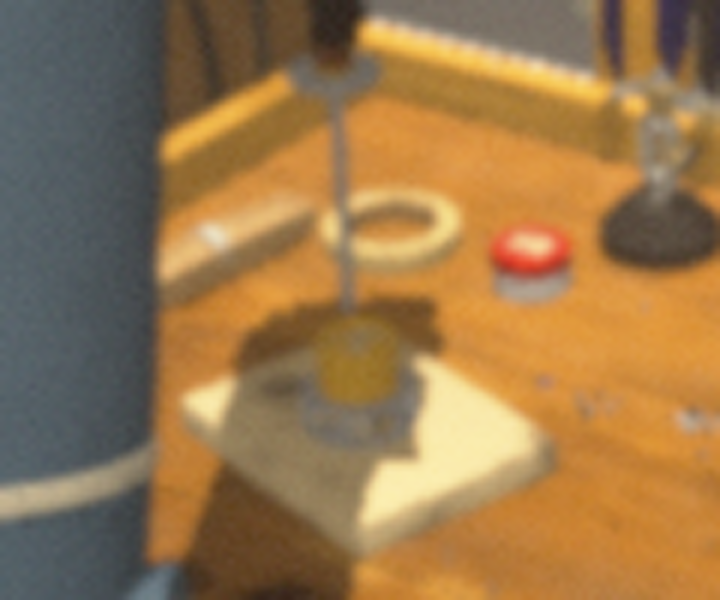

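The basket stands whole on the board (crop (360,390)) and the key is free above it. Back to the stand: up first, then across.

>>> move_arm(commands=[[[0,0,-2],[0,0,0]],[[0,0,-3],[0,0,0]],[[0,0,-3],[0,0,0]],[[0,0,-3],[0,0,0]],[[0,0,-1],[0,0,0]],[[0,0,0],[0,0,0]]])

```text
clock: 21.25
eef_pos: [0.5, 0.267, 0.3564]
ee_rot: [-0.002, 0.468, 0.884, -0.004]
wrist_force: [0.3, 0.2, -1.0]
grip_width: 0.0157
```

```bash
python3 - <<'E'
from h import *
rows([.47,0,.36],.6);rows([.481,-.267,.36],.6)
E
```

```text
now [0.5    0.267  0.3564] jaw 0.596 q [-0.65  0.21  0.1   1.64 -0.02  1.3   0.05] F [ 0.31  0.18 -1.04] t 21.25 w 0.0157
total shift cm [-20.41 -17.47  -0.22] turn [-0.008 -0.    -0.004] min rows 6
now [0.5    0.267  0.3564] jaw 0.596 q [-0.65  0.21  0.1   1.64 -0.02  1.3   0.05] F [ 0.31  0.18 -1.04] t 21.25 w 0.0157
total shift cm [-43.13 -31.55  -0.11] turn [-0.008 -0.    -0.004] min rows 12
```

>>> move_arm(commands=[[[-3.6,-2.6,0],[0,0,0]],[[-3.6,-2.6,0],[0,0,0]],[[-3.6,-2.6,0],[0,0,0]],[[-3.6,-2.6,0],[0,0,0]],[[-3.6,-2.6,0],[0,0,0]],[[-3.6,-2.6,0],[0,0,0]],[[-3.6,-2.6,0],[0,0,0]],[[-3.6,-2.6,0],[0,0,0]],[[-3.6,-2.6,0],[0,0,0]],[[-3.6,-2.6,0],[0,0,0]],[[-3.6,-2.6,0],[0,0,0]],[[-2.5,-2,0],[0,0,0]],[[0,0,0],[0,0,0]],[[0,0,0],[0,0,0]]])

```text
clock: 22.65
eef_pos: [0.4728, -0.27, 0.3325]
ee_rot: [-0.019, 0.466, 0.884, -0.013]
wrist_force: [-0.1, 0.6, -0.6]
grip_width: 0.0158
```

```bash
python3 - <<'E'
from h import *
rows([.482,-.267,.33],.6)
E
```

```text
now [ 0.4728 -0.27    0.3325] jaw 0.601 q [ 0.01  0.21  0.51  1.72 -0.08  1.27  1.13] F [-0.11  0.64 -0.6 ] t 22.65 w 0.0158
total shift cm [-0.27  0.94  0.21] turn [-0.041 -0.021  0.001] min rows 1
```

>>> move_arm(commands=[[[-0.3,0.9,0],[-0.04,-0.02,0]],[[0,0,0],[0,0,0]],[[0,0,0],[0,0,0]]])

```text
clock: 22.95
eef_pos: [0.4814, -0.2638, 0.3286]
ee_rot: [-0.004, 0.464, 0.886, -0.0]
wrist_force: [0.3, 0.5, -0.7]
grip_width: 0.0159
```

```bash
python3 - <<'E'
from h import *
rows([.482,-.267,.30],.6)
E
```

```text
now [ 0.4814 -0.2638  0.3286] jaw 0.605 q [ 0.01  0.21  0.5   1.74 -0.1   1.23  1.14] F [ 0.3   0.46 -0.68] t 22.95 w 0.0159
total shift cm [-0.32 -0.12  2.85] turn [-0.004 -0.007  0.005] min rows 1
```

>>> move_arm(commands=[[[-0.3,-0.1,0.8],[-0.004,-0.007,0]],[[0,0,0.8],[0,0,0]],[[0,0,0.8],[0,0,0]],[[0,0,0],[0,0,0]]])

```text
clock: 23.35
eef_pos: [0.4822, -0.2646, 0.3014]
ee_rot: [-0.001, 0.463, 0.887, -0.0]
wrist_force: [-0.4, 0.3, -1.7]
grip_width: 0.0159
```

```bash
python3 - <<'E'
from h import *
rows([.482,-.267,.285],.6)
s=state();d=load('scene');tip=s['eef_pos']-[0,0,.1563];u,v=map(int,proj(d,tip));cv2.imwrite('pics/in.png',cv2.resize(d['image'][v-30:v+30,u-36:u+36],(720,600),interpolation=2))
print([(np.array(proj(d,p))-[u-36,v-30])*10 for p in(tip,[.4815,-.267,.13])])
E
```

```text
now [ 0.4822 -0.2646  0.3014] jaw 0.609 q [ 0.01  0.22  0.5   1.78 -0.11  1.17  1.15] F [-0.45  0.33 -1.66] t 23.35 w 0.0159
total shift cm [-0.19 -0.16  1.64] turn [-0.002 -0.002  0.009] min rows 1
[array([361.25632164, 308.05858668]), array([362.82526503, 370.15905951])]
```

View pics/in.png

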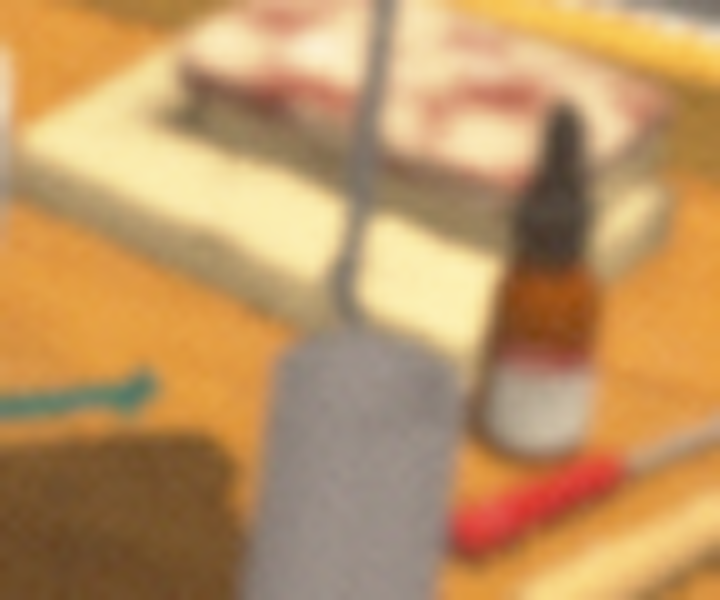

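The tip (crop (347,310)) seems to be some mm left of the tube's middle (371,370). I measure shank and tube against projected verticals.

```bash
python3 - <<'E'
from h import *
d=old('scene');im=d['image'];p=state()['eef_pos'];tip=p-[0,0,.1563]
u0,v0=map(int,proj(d,tip));u0-=36;v0-=30
g=cv2.cvtColor(im,cv2.COLOR_BGR2HSV)[:,:,1].astype(float) # saturation: metal low
E=d['extrinsics'];right=E[0,:3];print('cam right in world',right.round(2),'mm/px',1000*(E[:3,:3]@tip+E[:3,3])[2]/d['fx'])
def line(x,y,v):  # column of vertical line through x,y at row v
    z=np.linspace(0,.35,701);q=np.array([proj(d,[x,y,k]) for k in z]);i=np.argmin(abs(q[:,1]-v));return q[i,0],z[i]
for v in range(v0-30,v0+60,5):
    c,z=line(p[0],p[1],v);a=int(c)-16;w=g[v,a:a+33]
    lo=np.nonzero(w<70)[0]+a
    print(v,'z%.3f'%z,'axis col %.1f'%c,'stand col %.1f'%line(.4815,-.267,v)[0],'low-sat',lo.min() if len(lo) else'',lo.max() if len(lo) else'',len(lo))
E
```

```text
cam right in world [ 0.52 -0.86  0.  ] mm/px 2.172914947727437
217 z0.293 axis col 435.0 stand col 435.9 low-sat 418 450 21
222 z0.282 axis col 434.3 stand col 435.3 low-sat 418 450 22
227 z0.271 axis col 433.7 stand col 434.6 low-sat 417 449 24
232 z0.259 axis col 433.1 stand col 434.0 low-sat 417 449 28
237 z0.247 axis col 432.5 stand col 433.4 low-sat 416 448 33
242 z0.235 axis col 431.9 stand col 432.8 low-sat 429 447 18
247 z0.223 axis col 431.2 stand col 432.1 low-sat 429 430 2
252 z0.210 axis col 430.6 stand col 431.5 low-sat 420 429 8
257 z0.198 axis col 429.9 stand col 430.8 low-sat 427 428 2
262 z0.185 axis col 429.3 stand col 430.2 low-sat 426 428 3
267 z0.173 axis col 428.7 stand col 429.5 low-sat 426 427 2
272 z0.160 axis col 428.0 stand col 428.9 low-sat 425 426 2
277 z0.147 axis col 427.3 stand col 428.2 low-sat 425 425 1
282 z0.134 axis col 426.7 stand col 427.6 low-sat 420 433 14
287 z0.120 axis col 426.0 stand col 426.9 low-sat 419 442 21
292 z0.107 axis col 425.4 stand col 426.2 low-sat 418 435 18
297 z0.094 axis col 424.7 stand col 425.5 low-sat 417 434 18
302 z0.080 axis col 424.0 stand col 424.9 low-sat 416 434 19
```

The shank is ≈2.4 px (5 mm) left of the TCP line, with the TCP itself 2 mm off. I shift −0.7 cm in tool x and go down watching the force.

>>> move_arm(commands=[[[-0.7,-0.15,0],[0,0,0]],[[0,0,0.8],[0,0,0]],[[0,0,0.8],[0,0,0]],[[0,0,0.8],[0,0,0]],[[0,0,0],[0,0,0]]])

```text
clock: 23.9
eef_pos: [0.4858, -0.2725, 0.2762]
ee_rot: [-0.0, 0.463, 0.886, -0.0]
wrist_force: [-0.8, 0.5, -1.2]
grip_width: 0.0159
```

```bash
python3 - <<'E'
from h import *
rows([.486,-.271,.25],.609)
d=load('scene');im=d['image']
g=cv2.cvtColor(im,cv2.COLOR_BGR2HSV)[:,:,1].astype(float)
for v in(247,252,257,262,267,272,287,292,297):
    w=g[v,414:442];print(v,w.astype(int))
E
```

```text
now [ 0.4858 -0.2725  0.2762] jaw 0.608 q [ 0.03  0.26  0.5   1.8  -0.13  1.12  1.18] F [-0.78  0.47 -1.16] t 23.9 w 0.0159
total shift cm [0.11 0.11 2.62] turn [-0.001 -0.    -0.001] min rows 1
247 [126 113 109 107 105 101 102 101 102 101  96  94  86  78  71  66  63  69
  67  50  53  77  89 110 128 137 154 159]
252 [71 75 81 85 88 82 66 53 47 46 50 55 60 60 65 69 75 81 63 58 80 82 82 83
 82 88 92 90]
257 [107 109 117 130 128 130 119 113 113 122 127 117 116 104  95  92  92  76
  56  80 103 113 115 112 113 120 122 123]
262 [103 104 102 100 101  96 101 100 102  98  97 100 103 109 114  94  73  48
  62  85  99  92  87  78  77  75  76  79]
267 [77 75 77 75 77 74 75 77 80 87 87 94 96 98 95 80 56 55 72 93 96 98 94 98
 92 90 95 97]
272 [102 100  95  93  88  82  78  74  75  75  77  80  80  82  88  80  65  82
  82  78  79  81  87  93  98 100 100 111]
287 [179 180 168 128  80  44  35  33  31  31  31  33  34  38  37  40  33  35
  35  36  34  36  46  72 103  91  65  54]
292 [165 156 127  79  47  33  33  28  32  32  31  32  30  33  33  33  33  33
  34  33  30  47  94 143 168 182 168 149]
297 [156 121  70  47  37  37  31  30  28  31  26  29  32  31  31  31  33  31
  35  33  42  80 136 172 176 175 176 181]
```

The shank is now ≈2 mm right of the tube axis, with the tip just inside without contact. I correct by 0.15 cm and go on down.

>>> move_arm(commands=[[[0.15,0.05,0.8],[0,0,0]],[[0,0,1],[0,0,0]],[[0,0,1],[0,0,0]],[[0,0,1],[0,0,0]],[[0,0,0],[0,0,0]]])

```text
clock: 24.45
eef_pos: [0.4856, -0.2708, 0.2355]
ee_rot: [0.0, 0.463, 0.887, -0.0]
wrist_force: [-0.0, -0.1, -0.9]
grip_width: 0.0158
```

```bash
python3 - <<'E'
from h import *
rows([.485,-.271,.18],.609)
E
```

```text
now [ 0.4856 -0.2708  0.2355] jaw 0.609 q [ 0.04  0.3   0.49  1.85 -0.16  1.03  1.2 ] F [-0.   -0.06 -0.9 ] t 24.45 w 0.0158
total shift cm [ 0.02 -0.06  5.55] turn [-0.     0.001 -0.   ] min rows 2
```

>>> move_arm(commands=[[[0,0,1],[0,0,0]],[[0,0,1],[0,0,0]],[[0,0,1],[0,0,0]],[[0,0,1],[0,0,0]],[[0,0,0.6],[0,0,0]],[[0,0,0],[0,0,0]]])

```text
clock: 25.05
eef_pos: [0.4856, -0.2708, 0.185]
ee_rot: [-0.0, 0.463, 0.887, -0.0]
wrist_force: [-0.2, 0.3, -1.4]
grip_width: 0.0154
```

```bash
python3 - <<'E'
from h import *
rows([.485,-.271,.17],.609)
E
```

```text
now [ 0.4856 -0.2708  0.185 ] jaw 0.609 q [ 0.06  0.35  0.47  1.9  -0.2   0.93  1.23] F [-0.18  0.27 -1.44] t 25.05 w 0.0154
total shift cm [ 0.02 -0.06  1.5 ] turn [-0.001  0.    -0.   ] min rows 1
```

>>> move_arm(commands=[[[0,0,0.5],[0,0,0]],[[0,0,0.4],[0,0,0]],[[0,0,0.3],[0,0,0]],[[0,0,0],[0,0,0]]])

```text
clock: 25.45
eef_pos: [0.4862, -0.2712, 0.1725]
ee_rot: [0.001, 0.463, 0.887, -0.0]
wrist_force: [0.1, -0.4, -1.5]
grip_width: 0.0156
```

>>> move_arm(commands=[[[0,0,0.2],[0,0,0]],[[0,0,0.1],[0,0,0]]])

```text
clock: 25.65
eef_pos: [0.4864, -0.2713, 0.1703]
ee_rot: [0.001, 0.463, 0.887, -0.0]
wrist_force: [-2.0, 1.7, 7.1]
grip_width: 0.0162
```

Disc on the rim. Release, then check.

>>> move_arm(commands=[[[0,0,-0.05],[0,0,0]],[[0,0,0],[0,0,0]],[[0,0,0],[0,0,0]],[[0,0,0],[0,0,0]],[[0,0,0],[0,0,0]]], claw=5)

```text
clock: 26.15
eef_pos: [0.4874, -0.2719, 0.1718]
ee_rot: [0.003, 0.463, 0.886, 0.0]
wrist_force: [0.2, 0.7, -0.3]
grip_width: 0.0461
```

>>> move_arm(commands=[[[0,0,-1],[0,0,0]],[[0,0,-1],[0,0,0]],[[0,0,-2],[0,0,0]],[[0,0,-3],[0,0,0]],[[0,0,-3],[0,0,0]],[[0,0,-3],[0,0,0]],[[-4,0,0],[0,0,0]],[[-4,0,0],[0,0,0]],[[-3,0,0],[0,0,0]],[[0,0,0],[0,0,0]]])

```text
clock: 27.15
eef_pos: [0.5524, -0.364, 0.3184]
ee_rot: [0.008, 0.461, 0.887, 0.001]
wrist_force: [-0.3, -1.3, 0.1]
grip_width: 0.0504
```

```bash
python3 - <<'E'
from h import *
rows([.485,-.271,.35],.609)
d=load('scene')
a=cv2.resize(d['image'][240:360,370:474],(400,462),interpolation=2)
d2=load('top')
b=cv2.resize(d2['image'][225:305,400:500],(395,316),interpolation=2);c=np.zeros((462,795,3),np.uint8);c[:,:400]=a;c[:316,400:]=b
cv2.imwrite('pics/fin.png',c)
n=pt
Z=d2['range_z'];P=np.array([pt(d2,u,v) for v in range(240,300) for u in range(425,490) if Z[v,u]>0])
q=P[(P[:,2]>.18)&(P[:,2]<.21)&(np.hypot(P[:,0]-.48,P[:,1]+.267)<.03)];print('cap',len(q),q.mean(0) if len(q) else'')
q=P[(P[:,2]>.122)&(P[:,2]<.145)&(np.hypot(P[:,0]-.48,P[:,1]+.267)<.035)].astype(np.float32);print('disc',len(q),cv2.minEnclosingCircle(q[:,:2]) if len(q) else'', np.median(q[:,2]))
# basket lid/head height over board
Q=np.array([pt(d2,u,v) for v in range(230,300) for u in range(195,275) if Z[v,u]>0])
for z0,z1 in((.03,.05),(.045,.075)):
    q=Q[(Q[:,2]>z0)&(Q[:,2]<z1)];print('basket',z0,len(q),q.mean(0) if len(q) else'')
E
```

```text
now [ 0.5524 -0.364   0.3184] jaw 0.612 q [ 0.16  0.41  0.52  1.5  -0.22  1.26  1.32] F [-0.34 -1.29  0.1 ] t 27.15 w 0.0504
total shift cm [11.44 -0.15 -3.31] turn [0.009 0.013 0.003] min rows 3
cap 54 [ 0.48457358 -0.26765738  0.19003819]Traceback (most recent call last):
  File "<stdin>", line 11, in <module>
cv2.error: OpenCV(4.12.0) /io/opencv/modules/imgproc/src/shapedescr.cpp:201: error: (-215:Assertion failed) count >= 0 && (depth == CV_32F || depth == CV_32S) in function 'minEnclosingCircle'
```

View pics/fin.png

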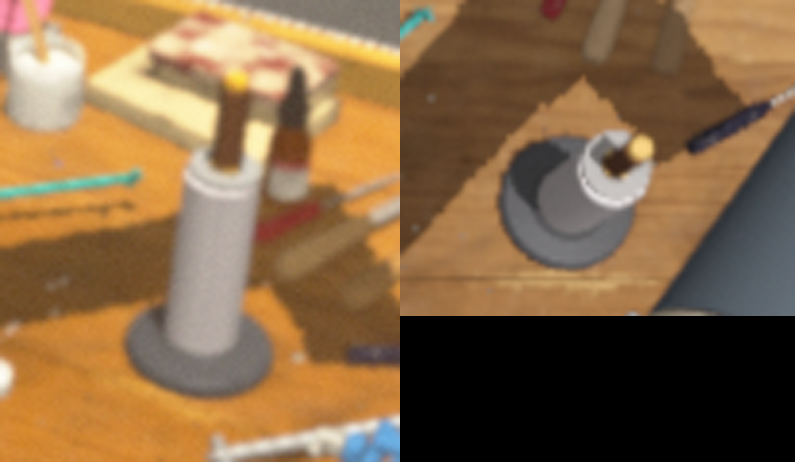

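The key hangs upright, disc on the rim: cap ≈3.5 mm from the stand's axis (limit 8), and the scene view shows ≈2 mm sideways. Last check of the basket, then sign-off.

```bash
python3 - <<'E'
from h import *
d2=load('top');Z=d2['range_z']
Q=np.array([pt(d2,u,v) for v in range(230,300) for u in range(195,275) if Z[v,u]>0])
for z0,z1 in((.033,.045),(.05,.07)):
    q=Q[(Q[:,2]>z0)&(Q[:,2]<z1)].astype(np.float32);q=np.ascontiguousarray(q)
    if len(q): print('basket',z0,len(q),np.median(q,0),cv2.minEnclosingCircle(np.ascontiguousarray(q[:,:2])))
q=Q[(Q[:,2]>.06)&(Q[:,2]<.068)]
A=np.c_[q[:,:2]-q[:,:2].mean(0),np.ones(len(q))];print('rim tilt',len(q),np.linalg.lstsq(A,q[:,2],rcond=None)[0])
b=R.from_euler('z',-np.deg2rad(72.8-90)).apply
c=np.array([.5015,.268,0])-[.5054,.27,0];print('in board',b(c))
for v,u,n in((0,0,''),):pass
print(state()['joint_vel'].round(3))
E
```

```text
basket 0.033 188 [0.49999756 0.26740062 0.03866612] ((0.5035727620124817, 0.27016639709472656), 0.027683155611157417)
basket 0.05 155 [0.50229174 0.26976347 0.05932216] ((0.5026515126228333, 0.27025148272514343), 0.019829627126455307)
rim tilt 68 [0.01617961 0.00260492 0.06326975]
in board [-0.00313417 -0.00306382  0.        ]
[-0.011 -0.013 -0.007  0.022 -0.002 -0.002  0.001]
```

Basket centre at (0.503,0.270): lid at 0.039, rim at 0.0633 (0.0635 expected), tilt ≈0.016 rad. It is central on the board. Handing in.

```bash
python3 -c "
from h import *
print(sign_off())"
```

```text
the job is handed in; nothing more can be done
None
```

The basket is standing on the ceramic board and the key is back in its stand. I handed the job in at about 27 s of the 72 s allowed. The hand-in reported no verdict.

**What I did:** I took the smaller dark-handled key from the tube and saw the slot at about 0.64 rad in the camera picture. The pin passed through it without resistance. I locked the key by turning it 1.2 rad clockwise, and felt the basket's weight come onto it. I carried the basket to the board, unlocked with 1.17 rad back, and hung the key up again. Vertical force at the wrist reached about 2 N on the jar and 3 N on the board.

**Last checks:**
- **Basket:** it is about 3 mm from the board's middle. The rim is at 63.3 mm (63.5 expected), and the tilt is about 0.016 rad.
- **Key:** it hangs upright with the disc on the rim, about 3.5 mm off the stand's axis (limit 8). My automatic measurement of the disc height failed, so that part rests on the picture and the cap height.
- **Robot:** it is clear of everything.

**What disagreed:**
- **Look-alike keys:** the pink, turquoise and larger dark keys, upright at first, were found toppled. They seem to have been only balancing on their tips. I noticed no contact, but I can't rule out having knocked them. The flux jar, bottle, tin and tape looked unmoved.
- **Key in the grip:** the key sat about 5 mm off at the tip, which I corrected before putting it back.
- **Stand contact:** the disc touched the rim with about 7 N, firmer than the other contacts.

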